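# Move the saw cuts to the wash rack in cutting order

## Robot

A 6-joint arm with a two-finger parallel gripper is mounted at the origin on the work surface. World frame = base frame: x ahead of the robot, y to its left, z up, the work surface at z = 0. Lengths are in mm, angles in rad, forces in N, time in s.
With the tool pointing down it reaches from about 275 to 825 mm from the base axis. Payload 4.9 kg.
Tool frame: the origin (TCP) lies at the very end of the fingers, on their centre line; the grasp point (between the pads) lies 19 mm behind it; z points along the fingers, y is the line along which they close (so a half turn about z gives the same grasp; the last joint's range is limited). The gripper opens to 85 mm and grips with 20 to 120 N. Pads are 22 mm wide; open, the fingers measure 114 mm over their backs; the gripper's body (76 mm by 85 mm) begins 54 mm behind the grasp point. The pads swing forward as they close: fully open they stand 13 mm farther back than shut.
Start: joints at [-1.409, 0.326, -0.193, 1.052, 0, 1.437], TCP at [160.34, -526.127, 231.281] pointing down, gripper open.
Joint ranges: [-2.65, 2.65], [-0.97, 1.79], [-1.3, 1.35], [-1.93, 2.1], [-1.47, 1.37], [-3.14, 3.14]. Speed limits (rad/s): [2.57, 2.57, 3.14, 3.14, 3.14, 3.14].

## Interface

Orientations are given as [roll, pitch, yaw] about the fixed x, y, z axes, in that order (R = Rz(yaw) Ry(pitch) Rx(roll)).
In Python, from bench import bot, solve_ik, imaging gives the robot as it stands. Calls block until the motion is done:
- bot.move_ptp(position, orientation): joint-space move of the TCP to a pose.
- bot.movel(position, rot=None, max_speed=150, threshold=None): straight line of the TCP; rot=None keeps the orientation; max_speed is the mean speed in mm/s. With threshold (N) it stops when the force on the tool has changed by that much, and returns True; else False.
- bot.move_j(angles): joint-space move.
- bot.grip(opening, effort=None): opening from 0.0 (shut) to 1.0 (fully open); effort is the grip in N (None keeps the last); returns when the fingers have stopped.
- bot.dwell(seconds).
- solve_ik(position, orientation): joint angles nearest the present ones, or None.
- bot.get_state(): the state.
- imaging.capture(name): name is "scene" or "top" or "wrist"; returns the picture (400x640x3 uint8, blue, green, red); there is no depth.
- imaging.camera_model(name): a dict with "K" (3x3 intrinsics, pixels), "k1" (the pictures are not rectified: a ray, as slopes to the right and down, at radius r is drawn at 1 + k1 r^2 times it, then the intrinsics apply), "position" and "rotation" of the camera in the world. Camera axes: x right, y up, looking along -z (the intrinsics and any distortion apply to the point x, -y, -z); pixel columns grow to the right and rows downward; lengths in mm; the calibration is good to about 2 mm. A picture is of the moment at which its call begins: read the wrist's pose just before it. camera_model takes no time and is no camera call; for the wrist camera it gives the pose at the moment of the call.
A pose or a line that the arm cannot do raises bot.IKError and nothing moves.
- bot.sign_off(): hands the job in; it is judged then, once.
The state is a dict: "t": time; "qpos": joint angles; "joint_velocities": joint speeds; "effort": joint torques, N m; "tcp_pos": TCP position; "orientation": TCP orientation; "contact_force": force on the tool from outside, world axes, zero at the start; "wrist_torque": the same for the moment, N m; "opening": opening from 0.0 (shut) to 1.0 (fully open); "gripper_force": force on a finger pad.
Only numpy, scipy, OpenCV 4.12 (cv2) and the standard library are available. Lean on these libraries where they do the work, as an engineer would, in place of code of your own. Each camera call takes 0.05 s, during which the arm holds its last target. There are 200 camera calls.

## Task

The four unmarked steel pieces fresh from the saw are known only by their place in the row, so move them all from the plywood saw rack to the steel wash rack without losing their order: the piece at the robot's left end of the saw rack goes into the cup beside the wash rack's raised end post, and the others follow in the same sequence, one to a cup, towards the low end. Set each one down rather than dropping it, standing upright the same way up as it stood, flat on the floor of its cup.

Things in the scene. Friction and masses are not known exactly. Their poses are not given: they have to be found in the camera images.
- long_tube: long round steel tube, outside 40 mm, bore 28 mm, 90 mm high, 0.4 kg. Origin at the centre of its underside, z up its axis. It starts upright in its cup on the saw rack, underside 15 mm above the bench.
- short_tube: short round steel tube, outside 44 mm, bore 32 mm, 60 mm high, 0.33 kg. Origin at the centre of its underside, z up its axis. It starts upright in its cup on the saw rack, underside 15 mm above the bench.
- square_tube: square steel tube, outside 38 x 38 mm, wall 4 mm, 70 mm high, 0.3 kg; its flat sides face its own x and y axes, and at the start are within 15 degrees of square to its cup. Origin at the centre of its underside, z up its axis. It starts upright in its cup on the saw rack, underside 15 mm above the bench.
- flanged_plug: solid steel plug, 32 mm across and 65 mm high in all, with a foot flange 44 mm across and 10 mm thick, 0.42 kg. Origin at the centre of its underside, z up its axis. It starts upright in its cup on the saw rack, underside 15 mm above the bench.
- saw_rack: rack to empty: plywood board 84 x 300 x 12 mm, fixed, with four square dark steel cups in a row, rims 26 mm above the bench; each holds one piece. Origin under the board's centre, on the bench; y runs along the row, to the robot's left (turned at most 20 degrees). Cup centres at x = 0, y = +105, +35, -35, -105 mm; +105 is the left end, the first in the order.
- cradle_a: shallow square dark steel cup, one of the four alike on the saw rack: 68 x 68 mm outside, 14 mm high, walls and floor 3 mm. Fixed. Origin under its centre, 12 mm above the bench; axes as the saw rack's. Its place in the row tells that of the piece it holds at the start: the long round tube.
- cradle_b: shallow square dark steel cup, one of the four alike on the saw rack: 68 x 68 mm outside, 14 mm high, walls and floor 3 mm. Fixed. Origin under its centre, 12 mm above the bench; axes as the saw rack's. Its place in the row tells that of the piece it holds at the start: the short round tube.
- cradle_c: shallow square dark steel cup, one of the four alike on the saw rack: 68 x 68 mm outside, 14 mm high, walls and floor 3 mm. Fixed. Origin under its centre, 12 mm above the bench; axes as the saw rack's. Its place in the row tells that of the piece it holds at the start: the square tube. (The flanged plug starts in the fourth cup.)
- wash_rack: rack to fill, left or right of the saw rack: dark steel board 84 x 340 x 12 mm, fixed, with four empty aluminium cups, 68 mm square outside, 62 inside, floors 15 and rims 26 mm above the bench. Origin under the board's centre, on the bench; y runs along the row, to the robot's left (turned at most 20 degrees). Cup centres at x = 0, y = +105, +35, -35, -105 mm.
- end_post: raised steel bar across one end of the wash rack (the other end is bare but for a thin dark 2 mm strip): 60 mm across the rack, 16 mm along it, its top 44 mm above the bench. Fixed. Origin under its centre, at y = +160 or -160 mm of the wash rack, so its place tells which end is first.
Things that resemble listed ones, but are neither listed nor needed, are in the scene too. Leave any blue or purple look-alike of the square_tube alone.

How it is judged (in metres and radians):
At the end, for the whole second after the job is handed in: All four pieces are upright (within 0.1 rad) and at rest, one to a wash-rack cup, within 15 mm of its centre along each rack axis and 4 mm of its floor; counted from the end post, they are in the order of their starting cups counted from the robot's left (x of long_tube in the frame of wash_rack between -0.015 and 0.015 m and z of long_tube in the frame of wash_rack between 0.011 and 0.019 m and angle between each of long_tube, short_tube, square_tube, flanged_plug's own z axis and vertical below 0.1 rad and linear speed of each of long_tube, short_tube, square_tube, flanged_plug below 0.02 m/s and angular speed of each of long_tube, short_tube, square_tube, flanged_plug below 0.15 rad/s and ((y of cradle_a in the frame of saw_rack between 0.095 and 0.115 m and horizontal distance between long_tube and end_post between 0.04 and 0.07 m) or (y of cradle_a in the frame of saw_rack between 0.025 and 0.045 m and horizontal distance between long_tube and end_post between 0.11 and 0.14 m) or (y of cradle_a in the frame of saw_rack between -0.045 and -0.025 m and horizontal distance between long_tube and end_post between 0.18 and 0.21 m) or (y of cradle_a in the frame of saw_rack between -0.115 and -0.095 m and horizontal distance between long_tube and end_post between 0.25 and 0.28 m)) and x of short_tube in the frame of wash_rack between -0.015 and 0.015 m and z of short_tube in the frame of wash_rack between 0.011 and 0.019 m and ((y of cradle_b in the frame of saw_rack between 0.095 and 0.115 m and horizontal distance between short_tube and end_post between 0.04 and 0.07 m) or (y of cradle_b in the frame of saw_rack between 0.025 and 0.045 m and horizontal distance between short_tube and end_post between 0.11 and 0.14 m) or (y of cradle_b in the frame of saw_rack between -0.045 and -0.025 m and horizontal distance between short_tube and end_post between 0.18 and 0.21 m) or (y of cradle_b in the frame of saw_rack between -0.115 and -0.095 m and horizontal distance between short_tube and end_post between 0.25 and 0.28 m)) and x of square_tube in the frame of wash_rack between -0.015 and 0.015 m and z of square_tube in the frame of wash_rack between 0.011 and 0.019 m and ((y of cradle_c in the frame of saw_rack between 0.095 and 0.115 m and horizontal distance between square_tube and end_post between 0.04 and 0.07 m) or (y of cradle_c in the frame of saw_rack between 0.025 and 0.045 m and horizontal distance between square_tube and end_post between 0.11 and 0.14 m) or (y of cradle_c in the frame of saw_rack between -0.045 and -0.025 m and horizontal distance between square_tube and end_post between 0.18 and 0.21 m) or (y of cradle_c in the frame of saw_rack between -0.115 and -0.095 m and horizontal distance between square_tube and end_post between 0.25 and 0.28 m)) and x of flanged_plug in the frame of wash_rack between -0.015 and 0.015 m and z of flanged_plug in the frame of wash_rack between 0.011 and 0.019 m and (horizontal distance between flanged_plug and end_post between 0.04 and 0.07 m or horizontal distance between flanged_plug and end_post between 0.11 and 0.14 m or horizontal distance between flanged_plug and end_post between 0.18 and 0.21 m or horizontal distance between flanged_plug and end_post between 0.25 and 0.28 m) and horizontal distance between flanged_plug and long_tube above 0.045 m and horizontal distance between flanged_plug and short_tube above 0.045 m and horizontal distance between flanged_plug and square_tube above 0.045 m); the robot touches nothing.
It fails at once if the long tube is dropped or thrown (it moves faster than 1 m/s with no finger on it) (linear speed of long_tube above 1 m/s and contact force between the fingers and long_tube below 0.05 N).
It fails at once if the short tube is dropped or thrown (it moves faster than 1 m/s with no finger on it) (linear speed of short_tube above 1 m/s and contact force between the fingers and short_tube below 0.05 N).
It fails at once if the square tube is dropped or thrown (it moves faster than 1 m/s with no finger on it) (linear speed of square_tube above 1 m/s and contact force between the fingers and square_tube below 0.05 N).
It fails at once if the flanged plug is dropped or thrown (it moves faster than 1 m/s with no finger on it) (linear speed of flanged_plug above 1 m/s and contact force between the fingers and flanged_plug below 0.05 N).
It also fails if it takes over 102 s, if anything falls off the work surface, if the arm or the gripper's body presses on something with over 40 N, if the wrist force passes 120 N, or if a joint passes its speed limit or range.

## Working session

There is one attempt and no reset: what is moved stays moved. The work goes in short steps, each a Python script; the robot and the scene stay as the last script left them, time stands still between calls to the robot, and variables do not carry over. Pictures are saved under pics/ and viewed, at most 14 in all, crops included, and the job is handed in when it is done.

```bash
ls && mkdir -p pics
python3 - <<'E'
from bench import bot, imaging
import cv2
for n in("top","scene"):
    cv2.imwrite(f"pics/{n}0.png",imaging.capture(n)); m=imaging.camera_model(n); print(n,m)
print(bot.get_state())
E
```

```text
pics
top {'K': array([[447.65713388,   0.        , 326.53510804],
       [  0.        , 447.65713388, 203.20555089],
       [  0.        ,   0.        ,   1.        ]]), 'k1': -0.013267370807965476, 'position': array([ 356.16138407,  -49.97766373, 1078.20819819]), 'rotation': array([ 0.19301653,  0.01290645, -1.58601946])}
scene {'K': array([[464.50542497,   0.        , 315.01300532],
       [  0.        , 464.50542497, 193.65800212],
       [  0.        ,   0.        ,   1.        ]]), 'k1': -0.07502157548447684, 'position': array([1086.38949941,  488.82785905,  897.81435321]), 'rotation': array([0.72966767, 0.02032484, 2.34179382])}
{'t': 0.1, 'qpos': array([-1.40923047e+00,  3.26847399e-01, -1.93442428e-01,  1.05199631e+00,
        2.81915938e-05,  1.43660109e+00]), 'joint_velocities': array([-7.45341750e-05, -2.55965925e-03,  1.91836731e-03, -1.67174990e-03,
       -1.24919390e-03, -1.07840970e-03]), 'effort': array([-2.05714114e-04, -4.44239080e+01,  2.63037354e+01,  7.87292694e-03,
       -1.86489310e-04,  9.18372365e-06]), 'tcp_pos': array([ 160.24899607, -525.62115294,  230.6080466 ]), 'orientation': array([-3.14012001e+00, -2.27263506e-04,  2.95760909e-01]), 'contact_force': array([-0.35722699, -0.22610062,  0.19870353]), 'wrist_torque': array([0.04200651, 0.03295979, 0.04453024]), 'gripper_force': 0.0, 'opening': 0.9968083548216246}
```

View pics/top0.png

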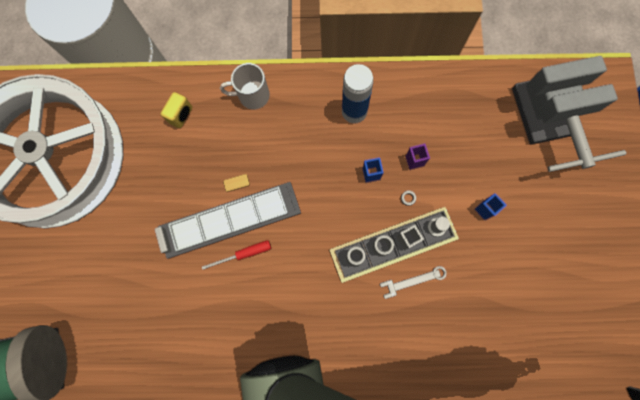

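View pics/scene0.png

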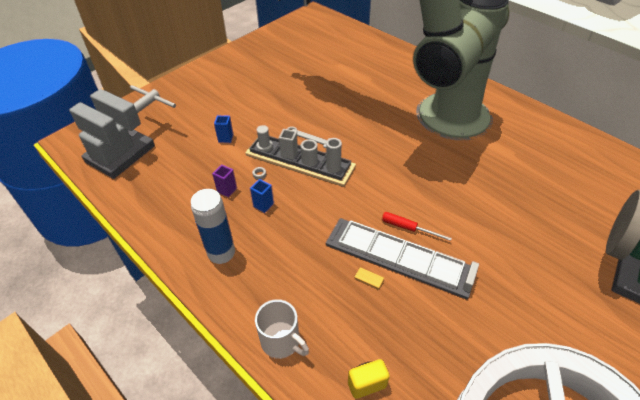

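The top view shows the saw rack at about (395,245), holding long tube (355,257), short tube (384,245), square tube (412,237) and plug (440,225), left to right. The wash rack is at about (228,220), with its raised post at the left end (162,240), so the first cup is (186,234). The scene view agrees: the tallest tube is at (333,150) and the post at (472,277).

```bash
cat > h.py <<'E'
from bench import bot, solve_ik, imaging
import numpy as np, cv2
from scipy.spatial.transform import Rotation as Ro
def ray2plane(m,uv,z):
    """pixels (N,2) -> world xy on plane z"""
    uv=np.asarray(uv,float).reshape(-1,1,2); K=np.asarray(m["K"])
    s=cv2.undistortPoints(uv,K,np.array([m["k1"],0,0,0.])).reshape(-1,2)
    d=np.c_[s[:,0],-s[:,1],-np.ones(len(s))]@Ro.from_euler("xyz",m["rotation"]).as_matrix().T
    p=np.asarray(m["position"]); return (p+d*((z-p[2])/d[:,2])[:,None])[:,:2]
def pix(m,P):
    P=np.atleast_2d(P).astype(float); c=(P-m["position"])@Ro.from_euler("xyz",m["rotation"]).as_matrix()
    s=np.c_[c[:,0]/-c[:,2],-c[:,1]/-c[:,2]]; s*=1+m["k1"]*(s**2).sum(1,keepdims=True)
    return s*[m["K"][0][0],m["K"][1][1]]+[m["K"][0][2],m["K"][1][2]]
def rect(pts):
    """centre, yaw of the long axis (direction towards +y), sides"""
    r=cv2.minAreaRect(pts.astype(np.float32)); b=cv2.boxPoints(r)
    e=max((b[1]-b[0],b[2]-b[1]),key=np.linalg.norm); e=e*np.sign(e[1])
    return np.array(r[0]),np.arctan2(-e[0],e[1]),sorted(r[1])
E
python3 - <<'E'
from h import *
im=cv2.imread("pics/top0.png"); m=imaging.camera_model("top")
hsv=cv2.cvtColor(im,cv2.COLOR_BGR2HSV)
# aluminium cups
def sub(x0,y0,x1,y1,mask):
    z=np.zeros_like(mask); z[y0:y1,x0:x1]=mask[y0:y1,x0:x1]; return z
w=sub(150,180,305,262,((hsv[...,1]<40)&(hsv[...,2]>195)).astype(np.uint8))
p=np.argwhere(w)[:,::-1]; c=ray2plane(m,p,20); print("cups",rect(c), "expect 68x278")
d=sub(145,175,305,262,(hsv[...,1]<60).astype(np.uint8)); 
n,l,s,ce=cv2.connectedComponentsWithStats(d); k=1+s[1:,4].argmax()
print("board",rect(ray2plane(m,np.argwhere(l==k)[:,::-1],12)),"expect 84x340")
b=sub(325,200,465,285,((hsv[...,0]>18)&(hsv[...,0]<35)&(hsv[...,1]>40)&(hsv[...,2]>150)).astype(np.uint8))
n,l,s,ce=cv2.connectedComponentsWithStats(b); k=1+s[1:,4].argmax()
print("saw",rect(ray2plane(m,np.argwhere(l==k)[:,::-1],12)),"expect 84x300")
for t,z in (((355,257),105),((384,245),75),((412,237),85),((440,225),80)): print(t,ray2plane(m,[t],z))
E
```

```text
cups (array([526.07818604, 213.52545166]), np.float32(0.31681696), [65.63483428955078, 307.4005432128906]) expect 68x278
board (array([528.0423584 , 201.77601624]), np.float32(0.31677645), [82.5941390991211, 346.246826171875]) expect 84x340
saw (array([ 463.61047363, -197.91996765]), np.float32(0.33719164), [83.54606628417969, 299.11785888671875]) expect 84x300
(355, 257) [[ 426.90869922 -100.08049566]]
(384, 245) [[ 454.77728911 -167.25932072]]
(412, 237) [[ 470.53810525 -228.98415143]]
(440, 225) [[ 497.07277624 -294.05859649]]
```

Run:
```python
from h import *
for n,c,y in (("saw",(463,-198),.337),("wash",(528,202),.317)):
    bot.move_ptp([c[0],c[1],330],[np.pi,0,y+np.pi/2]); bot.dwell(.4)
    m=imaging.camera_model("wrist"); im=imaging.capture("wrist")
    cv2.imwrite(f"pics/w_{n}.png",im); np.save(f"m_{n}.npy",m,allow_pickle=True)
    print(n,m,bot.get_state()["t"],bot.get_state()["tcp_pos"])
```

```text
saw {'K': array([[292.17285049,   0.        , 315.77663711],
       [  0.        , 292.17285049, 194.03268264],
       [  0.        ,   0.        ,   1.        ]]), 'k1': 0.017771603401822857, 'position': array([ 441.40868793, -136.50783838,  472.96021464]), 'rotation': array([-0.26353135, -0.00062638,  0.33703463])} 2.225 [ 462.90811695 -198.23209054  329.95116426]
wash {'K': array([[292.17285049,   0.        , 315.77663711],
       [  0.        , 292.17285049, 194.03268264],
       [  0.        ,   0.        ,   1.        ]]), 'k1': 0.017771603401822857, 'position': array([507.90743697, 263.79255711, 473.07667059]), 'rotation': array([-0.26365341, -0.00078196,  0.31692639])} 4.175 [528.09403738 201.69949077 330.02334511]
```

View pics/w_saw.png

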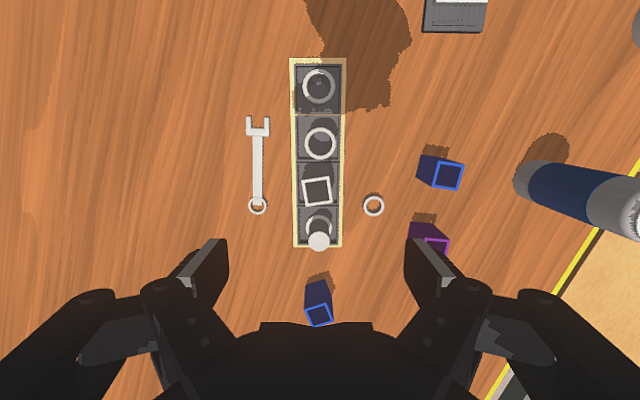

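View pics/w_wash.png

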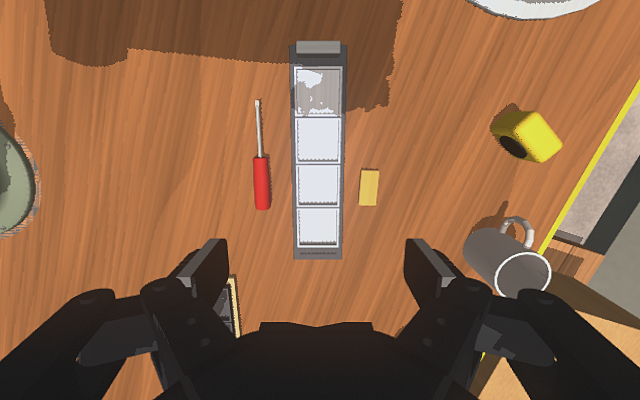

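Wrist view of the saw rack: long tube top (318,86), short (320,143), square (317,191), plug top (318,240). Wrist view of the wash rack: post (318,47) at the top, which is the +y end, with cups at rows 92, 138, 184 and 227. I'll crop in to choose the thresholds.

Run:
```python
import cv2,numpy as np
a=cv2.imread("pics/w_saw.png")[50:255,280:355]; b=cv2.imread("pics/w_wash.png")[35:265,280:355]
r=lambda i:cv2.resize(cv2.rotate(i,cv2.ROTATE_90_CLOCKWISE),None,fx=3.4,fy=3.4,interpolation=cv2.INTER_NEAREST)
a,b=r(a),r(b); w=max(a.shape[1],b.shape[1]); f=lambda i:cv2.copyMakeBorder(i,0,0,0,w-i.shape[1],0)
cv2.imwrite("pics/crop1.png",np.vstack([f(a),f(b)])); print(w)
```

```text
782
```

View pics/crop1.png

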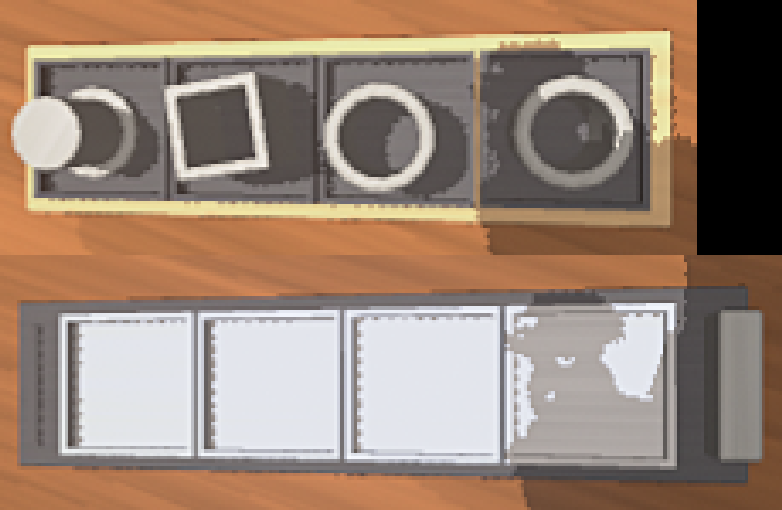

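Run:
```python
from h import *
m=np.load("m_saw.npy",allow_pickle=True).item(); im=cv2.imread("pics/w_saw.png"); hsv=cv2.cvtColor(im,cv2.COLOR_BGR2HSV)
b=np.zeros((400,640),np.uint8); R=np.s_[50:255,280:355]
b[R]=(hsv[...,1]<60)[R]; n,l,s,ce=cv2.connectedComponentsWithStats(b); k=1+s[1:,4].argmax()
print("cups saw", rect(ray2plane(m,np.argwhere(l==k)[:,::-1],26)),"68x278")
b[R]=((hsv[...,0]>15)&(hsv[...,0]<35)&(hsv[...,1]>50)&(hsv[...,2]>120))[R]
print("hsv edge",hsv[150,286:298].tolist(),hsv[150,338:350].tolist())
g=cv2.cvtColor(im,cv2.COLOR_BGR2GRAY)
for n,(u,v),h in (("long",(318,86),105),("short",(320,143),75),("sq",(317,191),85),("plug",(319,240),80)):
    print(n,ray2plane(m,[(u,v)],h),g[v,u-24:u+25:2].tolist())
m=np.load("m_wash.npy",allow_pickle=True).item(); im=cv2.imread("pics/w_wash.png"); hsv=cv2.cvtColor(im,cv2.COLOR_BGR2HSV)
b[:]=0;R=np.s_[114:254,285:350]; b[R]=((hsv[...,2]>190)&(hsv[...,1]<50))[R]
n,l,s,ce=cv2.connectedComponentsWithStats(b)
for k in range(1,n):
    if s[k,4]>300: print(s[k],rect(ray2plane(m,np.argwhere(l==k)[:,::-1],26)))
R=np.s_[60:262,280:355]; b[:]=0; b[R]=(hsv[...,1]<60)[R]
n,l,s,ce=cv2.connectedComponentsWithStats(b); k=1+s[1:,4].argmax()
print("board",s[k],rect(ray2plane(m,np.argwhere(l==k)[:,::-1],12)))
```

```text
cups saw (array([ 480.32571411, -239.68054199]), np.float32(0.33770254), [67.8742446899414, 217.94224548339844]) 68x278
hsv edge [[12, 152, 200], [12, 151, 202], [12, 152, 203], [12, 152, 199], [11, 165, 190], [23, 83, 230], [30, 65, 235], [30, 66, 234], [30, 68, 242], [25, 59, 190], [176, 15, 135], [176, 21, 87]] [[170, 13, 117], [135, 21, 119], [19, 91, 200], [24, 90, 233], [25, 81, 236], [21, 92, 242], [15, 111, 151], [12, 160, 171], [12, 155, 198], [12, 153, 197], [12, 152, 199], [12, 152, 199]]
long [[ 433.14707949 -104.27632013]] [157, 69, 81, 79, 190, 220, 166, 67, 79, 80, 81, 80, 78, 80, 80, 82, 76, 73, 82, 148, 138, 75, 74, 71, 145]
short [[ 458.9806189  -168.70380579]] [127, 92, 125, 121, 145, 226, 133, 79, 80, 82, 82, 81, 80, 82, 79, 80, 82, 76, 187, 216, 138, 94, 177, 220, 136]
sq [[ 476.41163467 -230.59239182]] [230, 235, 122, 92, 119, 223, 232, 67, 83, 90, 83, 82, 83, 83, 83, 83, 82, 60, 230, 155, 122, 122, 98, 204, 220]
plug [[ 504.02038752 -300.27372407]] [226, 162, 76, 71, 72, 70, 56, 225, 220, 219, 219, 220, 221, 222, 221, 215, 217, 173, 67, 74, 66, 106, 217, 218, 139]
[ 295  118   46   46 1928] (array([522.64672852, 228.97363281]), np.float32(-1.2540166), [66.98675537109375, 68.34861755371094])
[ 296  165   44   42 1659] (array([544.28619385, 162.6832428 ]), np.float32(-1.2540911), [66.27546691894531, 68.20195770263672])
[ 297  208   42   39 1424] (array([565.99206543,  96.48343658]), np.float32(-1.2541113), [66.33739471435547, 67.86221313476562])
board [  290    60    57   199 10420] (array([536.37609863, 187.52186584]), np.float32(0.3176293), [83.4440689086914, 316.2971496582031])
```

Run:
```python
from h import *
m=np.load("m_saw.npy",allow_pickle=True).item(); im=cv2.imread("pics/w_saw.png"); g=cv2.cvtColor(im,cv2.COLOR_BGR2GRAY)
for n,(u0,v0,u1,v1),t,h in (("long",(299,67,337,105),115,105),("short",(301,126,338,161),185,75),("sq",(298,173,338,209),185,85),("plug",(307,229,332,254),185,80)):
    b=np.zeros_like(g); b[v0:v1,u0:u1]=g[v0:v1,u0:u1]>t
    nn,l,s,c=cv2.connectedComponentsWithStats(b); k=1+s[1:,4].argmax()
    P=ray2plane(m,np.argwhere(l==k)[:,::-1],h).astype(np.float32)
    (cx,cy),r=cv2.minEnclosingCircle(P); print(n,s[k],(cx,cy),2*r,cv2.minAreaRect(P))
for y,c in ((.337,(463.6,-197.9)),):
    for t in (105,35,-35,-105): print(c[0]-t*np.sin(y),c[1]+t*np.cos(y))
# plywood outline
hsv=cv2.cvtColor(im,cv2.COLOR_BGR2HSV); b=np.zeros_like(g); R=np.s_[50:255,280:355]
b[R]=((hsv[...,0]>=17)&(hsv[...,0]<36)&(hsv[...,1]>45)&(hsv[...,1]<135))[R]
print("saw",rect(ray2plane(m,np.argwhere(b)[:,::-1],12)))
```

```text
long [299  68  36  35 493] (428.128662109375, -102.42803192138672) 48.557952880859375 ((431.2518310546875, -104.07169342041016), (41.38896179199219, 37.66169357299805), 19.30648422241211)
short [305 128  31  31 273] (458.8762512207031, -169.23475646972656) 41.78813934326172 ((459.06866455078125, -168.96246337890625), (40.49497604370117, 39.92280960083008), 19.302404403686523)
sq [301 176  31  31 268] (476.31231689453125, -230.93850708007812) 52.09428405761719 ((476.2539978027344, -231.09542846679688), (37.88760757446289, 37.959800720214844), 28.218107223510742)
plug [307 232  25  20 336] (505.61279296875, -304.7342834472656) 36.356807708740234 ((503.0486755371094, -303.5884704589844), (33.61225509643555, 30.521560668945312), 48.00117111206055)
428.88098017193744 -98.80615729431726
452.0269933906458 -164.86871909810577
475.1730066093542 -230.93128090189424
498.3190198280626 -296.99384270568277
saw (array([ 466.68191528, -200.36131287]), np.float32(0.3374702), [83.29724884033203, 296.2109375])
```

```bash
cat >> h.py <<'E'
SH=np.array([-1.7,1.0])             # half the wrist/top disagreement
WC=np.array([533.1,197.0])+SH; WY=.3165; SY=.337
def cup(i): y=(105,35,-35,-105)[i]; return WC+y*np.array([-np.sin(WY),np.cos(WY)])
def pick(c,yaw,z,effort=60):
    o=[np.pi,0,yaw+np.pi/2]; c=np.array(c)+SH
    bot.grip(1.0,effort); bot.move_ptp([*c,z+120],o); bot.movel([*c,z],max_speed=100)
    s0=bot.get_state(); bot.grip(0.0,effort); s=bot.get_state()
    print("gripped opening",s["opening"],"force",s["gripper_force"],"push",s["contact_force"]-s0["contact_force"],"t",s["t"])
    bot.movel([*c,z+110],max_speed=100); s=bot.get_state(); print("lifted",s["opening"],s["contact_force"])
def place(i,z,off=(0,0)):
    c=cup(i)+off; bot.move_ptp([*c,z+110],[np.pi,0,WY+np.pi/2]); bot.movel([*c,z+8],max_speed=100); bot.dwell(.2)
    hit=bot.movel([*c,z-3],max_speed=15,threshold=6); s=bot.get_state(); print("down",hit,s["tcp_pos"],s["contact_force"])
    bot.grip(1.0); bot.movel([*c,z+130],max_speed=150); print("t",bot.get_state()["t"])
E
python3 - <<'E'
from h import *
pick((433.2,-103.2),SY,50)
E
```

```text
gripped opening 0.44661498804832084 force 55.62097806134261 push [-0.38279114  1.89689024  4.5792984 ] t 7.5833
lifted 0.4456379369009904 [ 0.35648229 -0.20766706 -3.94284372]
```

Run:
```python
from h import *
place(0,50)
bot.move_ptp([528,202,330],[np.pi,0,WY+np.pi/2]); bot.dwell(.4)
m=imaging.camera_model("wrist"); im=imaging.capture("wrist"); np.save("m_w2.npy",m,allow_pickle=True)
cv2.imwrite("pics/w2.png",im); cv2.imwrite("pics/w2c.png",cv2.resize(im[30:180,260:380],None,fx=4,fy=4,interpolation=cv2.INTER_NEAREST)); print(bot.get_state()["t"])
```

```text
down True [498.6741236  297.82432015  50.3971988 ] [-0.24943637 -0.0293297   4.56228736]
t 13.7917
14.9917
```

View pics/w2c.png

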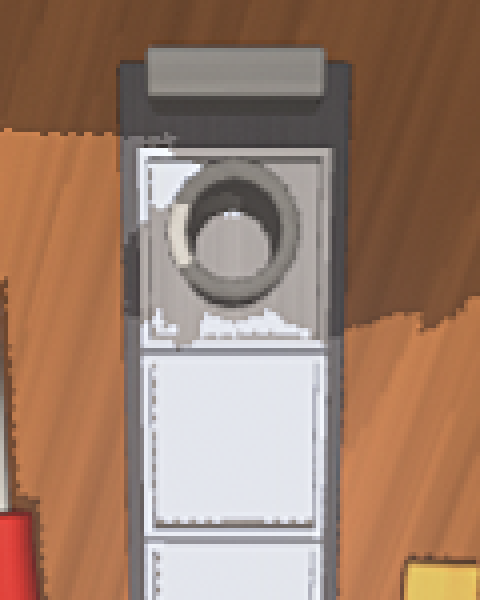

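The long tube stands upright in the cup by the post, with its top centre near image (318.3,87). I'll measure that against the cup centre and carry on with the short tube.

Run:
```python
from h import *
m=np.load("m_w2.npy",allow_pickle=True).item()
d=ray2plane(m,[(318.2,86.8)],105)[0]-(cup(0)-SH); y=np.array([-np.sin(WY),np.cos(WY)]); x=np.array([np.cos(WY),np.sin(WY)])
print("rack dx,dy",d@x,d@y)
pick((459.0,-169.0),SY,34); place(1,34)
```

```text
rack dx,dy -0.5935698692265395 -0.5190116227146984
gripped opening 0.5004067031946157 force 60.47449216246605 push [-0.53711705  1.85087725  6.22399682] t 18.5583
lifted 0.5033086952542131 [-0.04522304  0.32324594 -3.3546066 ]
down True [520.47393945 231.21570938  34.6629003 ] [-0.39006891 -0.47671249  4.90679605]
t 24.725
```

Run:
```python
from h import *
pick((476.3,-231.0),.4925,38); place(2,38)
pick((504.0,-300.3),SY,36); place(3,36)
bot.move_ptp([528,202,330],[np.pi,0,WY+np.pi/2]); bot.dwell(.4)
im=imaging.capture("wrist"); np.save("m_w3.npy",imaging.camera_model("wrist"),allow_pickle=True)
cv2.imwrite("pics/w3.png",im); cv2.imwrite("pics/w3c.png",cv2.resize(im[35:265,260:380],None,fx=2.6,fy=2.6,interpolation=cv2.INTER_CUBIC))
cv2.imwrite("pics/scene3.png",imaging.capture("scene")); print(bot.get_state()["t"])
```

```text
gripped opening 0.43723451348509673 force 60.08680522441864 push [0.3259805  0.58012185 5.41530469] t 28.4833
lifted 0.43811295510209664 [-0.1853601   0.68370685 -3.62164091]
down True [542.26171546 164.75549411  38.40036955] [-2.77883381e-01  2.02164108e-03  3.91369139e+00]
t 34.675
gripped opening 0.34866729776582706 force 59.08117353916168 push [-0.02990986 -0.8582216   2.69351531] t 38.4917
lifted 0.3547881893029643 [-0.04689227 -0.08376888 -4.04150648]
down True [564.06501237  98.17246777  36.36667535] [ 0.32344534 -0.29004872  4.97326427]
t 44.75
46.0583
```

View pics/w3c.png

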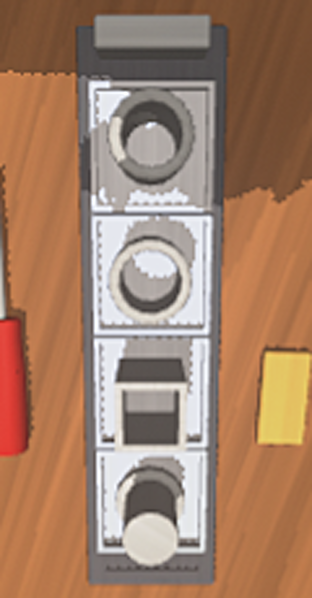

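View pics/scene3.png

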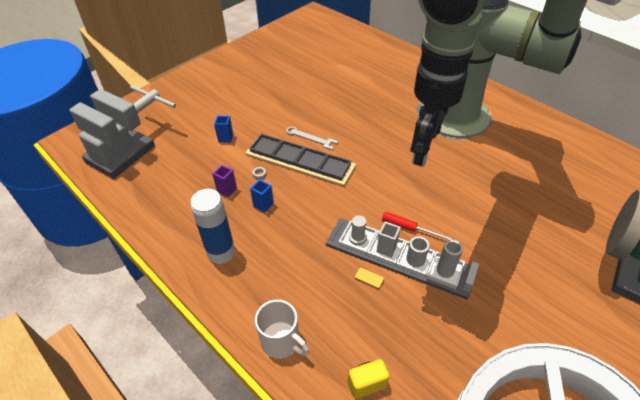

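All four pieces stand upright in order from the post: long (317,87), short (317,143), square (318,195), plug (318,243). One last check of the offsets, then I'll hand in.

Run:
```python
from h import *
m=np.load("m_w3.npy",allow_pickle=True).item(); y=np.array([-np.sin(WY),np.cos(WY)]); x=np.array([np.cos(WY),np.sin(WY)]); ok=True
for i,(p,z) in enumerate((((318.1,87),105),((317.5,142.7),75),((318.1,194.6),85),((318.1,242.7),80))):
    d=ray2plane(m,[p],z)[0]-(cup(i)-SH); print(i,d@x,d@y); ok&=abs(d@x)<8 and abs(d@y)<8
if ok: bot.dwell(.5); print(bot.sign_off(),bot.get_state()["t"])
```

```text
0 -0.3387759157049593 -1.5784782110990965
1 -0.7599843901776074 0.6472327309483169
2 0.12617713322878676 1.0242824169390703
3 0.3269412916923216 -2.940502888627638
the job is handed in; nothing more can be done
the job is handed in; nothing more can be done
```

All four pieces are in the wash rack in their original order from the end post (long tube, short tube, square tube, flanged plug), upright and within about 3 mm of their cup centres by the wrist camera, and the job was handed in at about 47 s of the 102 s allowed.

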